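# Sweep the spare retaining rings into the catch tray

## Robot

A 6-joint arm with a two-finger parallel gripper is mounted at the origin on the work surface. World frame = base frame: x ahead of the robot, y to its left, z up, the work surface at z = 0. Lengths are in m, angles in rad, forces in N, time in s.
With the tool pointing down it reaches from about 0.35 to 0.8 m from the base axis. Payload 7.3 kg.
Tool frame: the origin (TCP) lies on the centre line of the jaws, within the pads' length; the fingertips stand 8 mm ahead of it and the grasp point (between the pads) lies 11 mm behind it; z points along the fingers, y is the line along which they close (so a half turn about z gives the same grasp; the last joint's range is limited). The gripper opens to 85 mm and grips with 20 to 120 N. Pads are 22 mm wide; open, the fingers measure 114 mm over their backs; the gripper's body (76 mm by 85 mm) begins 54 mm behind the grasp point. The pads swing forward as they close: fully open they stand 13 mm farther back than shut.
Start: joints at [-0.146, 0.342, 1.524, -0, 1.275, -0.146], TCP at [0.525, 0, 0.239] pointing down, gripper open.
Joint ranges: [-2.53, 2.53], [-0.77, 2.02], [0.04, 2.7], [-1, 4.14], [0.28, 2.66], [-3.11, 3.11]. Speed limits (rad/s): [2.57, 2.57, 3.14, 3.14, 3.14, 3.14].

## Interface

Orientations are given as a 3x3 rotation matrix whose columns are the frame's x, y, z axes.
In Python, from bench import ctrl, kin, optics, models, readout gives the robot as it stands. Calls block until the motion is done:
- ctrl.move_to(position, orientation): joint-space move of the TCP to a pose.
- ctrl.servo_line(position, rotation=None, max_speed=0.15, guard=None): straight line of the TCP; rotation=None keeps the orientation; max_speed is the mean speed in m/s. With guard (N) it stops when the force on the tool has changed by that much, and returns True; else False.
- ctrl.move_joints(angles): joint-space move.
- ctrl.move_gripper(opening, grip_force=None): opening from 0.0 (shut) to 1.0 (fully open); grip_force is the grip in N (None keeps the last); returns when the fingers have stopped.
- ctrl.wait(seconds).
- kin.ik(position, orientation): joint angles nearest the present ones, or None.
- optics.capture(name): name is "scene" or "side" or "wrist"; returns a dict with "color" (420x560x3 uint8, red, green, blue), "z_map" (420x560 float32, m along the optical axis (not along the pixel's ray), 0 where there is no reading), "intrinsics" (3x3 intrinsics, pixels), "position" and "rotation" of the camera in the world; the wrist camera has in their place "T_tool_cam" (4x4, takes a point from camera to tool coordinates, whose origin is the TCP and whose axes are the flange's). Camera axes: x right, y down, z forward; pixel columns grow to the right and rows downward; lengths in m; the calibration is good to about 2 mm. A picture is of the moment at which its call begins: read the wrist's pose just before it.
A pose or a line that the arm cannot do raises ctrl.Unreachable and nothing moves.
- ctrl.job_done(): hands the job in; it is judged then, once.
Trained networks look in the newest picture that a camera, given by its name, has taken for a name from the list of things; names that differ only in an ending like _2 or _b are one class to them, and where a whole thing is asked for, a point or a joint stands for the part that bears it (a point fixed in the world has none). Each returns a list of dicts, best first, with "conf" (0 to 1); they miss things now and then, are a little off and sometimes report something else, mostly with a low value. They report only what shows in the picture. A call takes as long as a camera call. They do not tell look-alikes from the thing itself.
- models.spot_in(camera, target): "xy" ([column, row] in pixels, amid what is visible of it).
- models.silhouettes(camera, target): "region" (420x560 bool, what is visible of it) and "xy" ([column, row] in pixels, amid what is visible of it).
- models.place_of(camera, target): "xy" ([column, row] in pixels: a listed point, or the origin of a listed thing).
Readings, each from a call of its own:
- readout.read_time_s(): time.
- readout.read_qpos(): joint angles.
- readout.read_dq(): joint speeds.
- readout.read_joint_torque(): joint torques, N m.
- readout.read_tcp_pos(): TCP position.
- readout.read_tcp_rot(): TCP orientation.
- readout.read_contact_force(): force on the tool from outside, world axes, zero at the start.
- readout.read_moment(): the same for the moment, N m.
- readout.read_grip_width(): opening from 0.0 (shut) to 1.0 (fully open).
- readout.read_finger_force(): force on a finger pad.
Only numpy, scipy, OpenCV 4.12 (cv2) and the standard library are available. Lean on these libraries where they do the work, as an engineer would, in place of code of your own. Each camera call takes 0.05 s, during which the arm holds its last target. There are 200 camera calls.

## Task

Three spare flat brass retaining rings are left lying on the oak fitting board. With the fingertips, sweep all three over the board and off its end, down into the shallow metal catch tray that stands against it; slide them only, do not pick them up or carry them. Leave the four other parts on the board standing where they are.

Things in the scene. Friction and masses are not known exactly. Their poses are not given: they have to be found in the camera images.
- board: oak fitting board fixed on the bench, a flat slab 300 mm (its x) by 400 mm (its y) by 19 mm high, without a raised edge; its top is 19 mm above the bench. Origin: centre of its underside; it may be turned by up to about 0.1 rad.
- tray: shallow open steel catch tray fixed against the +y or the -y end of the board (which end varies; it has the board's yaw): 300 mm (its x, the full width of the board) by 120 mm (its y), rim 15 mm above the bench and so 4 mm below the board's top, walls and floor 3 mm thick, 1 mm gap to the board's end. Origin: centre of its underside.
- rack: spindle rack fixed on the bench off the other end of the board, 31 mm from it: a dark oak block 220 mm (x) by 60 mm (y) by 30 mm high with five short steel spindles standing in it, 58 mm high over all. Origin: centre of its underside.
- ring1: one of three identical spare retaining rings: flat plain brass ring, 44 mm outside, 26 mm bore, 8 mm high, about 65 g, lying flat and loose on the fitting board in one of the two rows nearer the long edges. Origin: centre of its underside.
- ring2: one of three identical spare retaining rings: flat plain brass ring, 44 mm outside, 26 mm bore, 8 mm high, about 65 g, lying flat and loose on the fitting board in one of the two rows nearer the long edges. Origin: centre of its underside.
- ring3: one of three identical spare retaining rings: flat plain brass ring, 44 mm outside, 26 mm bore, 8 mm high, about 65 g, lying flat and loose on the fitting board in one of the two rows nearer the long edges. Origin: centre of its underside.
- spindle_tip: pewter spindle tip, a pointed turned finial standing loose on the board in its middle row, 22 mm diameter, 38 mm high. To be left alone. Origin: centre of its underside.
- bead: coral-red glass bead stop, barrel shaped, 21 mm diameter, 16 mm high, standing loose on the board in its middle row. To be left alone. Origin: centre of its underside.
- thumb_knob: bone thumb knob, mushroom shaped, 25 mm diameter, 28 mm high, standing loose on the board in its middle row. To be left alone. Origin: centre of its underside.
- cap: brass domed end cap with a small point and no hole, 25 mm diameter, 20 mm high, standing loose on the board in its middle row. Not a ring; to be left alone. Origin: centre of its underside.
There are look-alikes about, which are no part of the job. What is shaped like the ring2 but pink is not meant.

How it is judged:
By the outcome, as a careful person would: the job done as asked, in the order asked, and still so for the second after the job is handed in, with the robot touching nothing.
It also fails if it takes over 58 s, if anything falls off the work surface, if the arm or the gripper's body presses on something with over 40 N, if the wrist force passes 120 N, or if a joint passes its speed limit or range.

## Working session

There is one attempt and no reset: what is moved stays moved. The work goes in short steps, each a Python script; the robot and the scene stay as the last script left them, time stands still between calls to the robot, and variables do not carry over. Pictures are saved under pics/ and viewed, at most 10 in all, crops included, and the job is handed in when it is done.

```bash
ls; mkdir -p pics
cat > h.py <<'E'
import numpy as np, cv2
from bench import ctrl, kin, optics, models, readout
def world(c,uv,z=None):
    K=c["intrinsics"];R=np.array(c["rotation"]);p=np.array(c["position"])
    d=R@np.linalg.inv(K)@np.array([uv[0],uv[1],1.0])
    if z is None: s=c["z_map"][int(round(uv[1])),int(round(uv[0]))]
    else: s=(z-p[2])/d[2]
    return p+s*d
E
python3 - <<'E'
from h import *
for n in ["scene","side"]:
    c=optics.capture(n); cv2.imwrite(f"pics/{n}0.png",c["color"][:,:,::-1])
    print(n,np.round(c["position"],3))
    for t in ["ring1","spindle_tip","bead","thumb_knob","cap"]:
        for d in models.spot_in(n,t): 
            w=world(c,d["xy"],0.027 if t=="ring1" else 0.03)
            print(t,round(d["conf"],2),np.round(d["xy"]),np.round(w,3))
print(readout.read_time_s(),readout.read_tcp_rot())
E
```

```text
pics
scene [0.687 0.302 0.678]
ring1 0.74 [317. 227.] [0.439 0.1   0.027]
ring1 0.67 [229. 269.] [0.612 0.057 0.027]
ring1 0.51 [247. 168.] [ 0.454 -0.093  0.027]
spindle_tip 0.7 [225. 192.] [ 0.522 -0.074  0.03 ]
thumb_knob 0.45 [296. 266.] [0.519 0.132 0.03 ]
side [ 0.014 -0.771  0.732]
ring1 0.85 [254. 329.] [ 0.299 -0.234  0.027]
ring1 0.65 [288. 260.] [ 0.444 -0.111  0.027]
ring1 0.63 [308. 203.] [0.585 0.033 0.027]
ring1 0.57 [239. 208.] [0.438 0.091 0.027]
spindle_tip 0.47 [314. 237.] [ 0.527 -0.077  0.03 ]
0.6 [[ 4.82353470e-05  9.99999992e-01  1.12918623e-04]
 [ 9.99999999e-01 -4.82358867e-05  4.77736376e-06]
 [ 4.78281045e-06  1.12918392e-04 -9.99999994e-01]]
```

View pics/scene0.png

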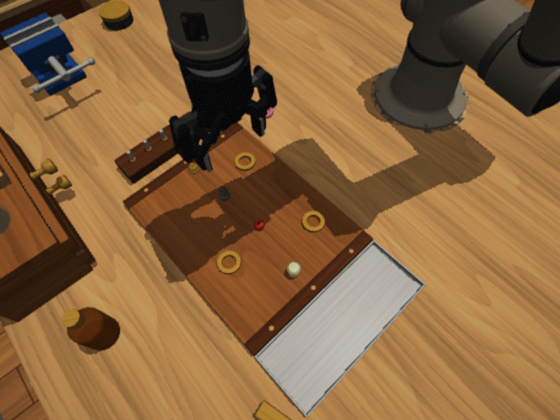

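View pics/side0.png

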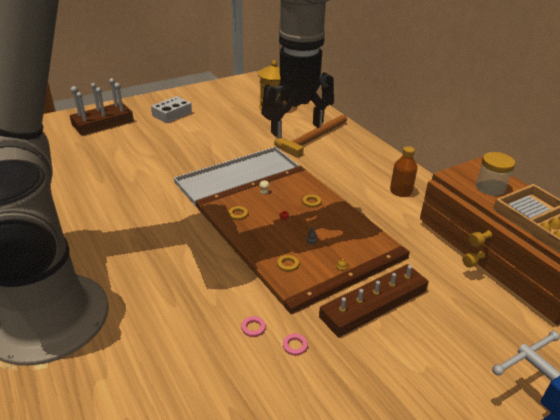

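The tray is at the +y end. The brass rings are at scene (245,160), (313,221) and (229,261). The cap is at about (194,168), and the pink rings on the bench are decoys. Next I'll refine the positions.

Run:
```python
from h import *
for n in ["scene","side"]:
    c=optics.capture(n)
    for d in models.silhouettes(n,"ring1"):
        m=d["region"]; v,u=np.nonzero(m)
        (cx,cy),ax,_=cv2.fitEllipse(cv2.convexHull(np.c_[u,v].astype(np.float32)))
        print(n,"ring",round(d["conf"],2),np.round([cx,cy]),np.round(world(c,(cx,cy),0.025),3), m.sum())
    for t in ["spindle_tip","bead","thumb_knob","cap"]:
        for d in models.place_of(n,t): print(n,t,round(d["conf"],2),np.round(d["xy"]),np.round(world(c,d["xy"],0.019),3))
    if n=="scene":
        for p in [(373,242),(256,356),(306,413),(423,286)]: print("tray",np.round(world(c,p,0.015),3))
        for p in [(372,236),(250,348),(125,204)]: print("board",np.round(world(c,p,0.019),3))
```

```text
scene ring 0.88 [228. 263.] [0.606 0.046 0.025] 284
scene ring 0.81 [313. 222.] [0.435 0.087 0.025] 301
scene ring 0.49 [244. 162.] [ 0.448 -0.11   0.025] 221
scene ring 0.4 [269. 113.] [ 0.322 -0.178  0.025] 56
scene spindle_tip 0.56 [226. 195.] [ 0.522 -0.073  0.019]
scene bead 0.56 [263. 226.] [0.511 0.029 0.019]
scene thumb_knob 0.47 [292. 271.] [0.528 0.132 0.019]
scene cap 0.4 [192. 167.] [ 0.533 -0.176  0.019]
tray [0.376 0.189 0.015]
tray [0.668 0.2   0.015]
tray [0.662 0.313 0.015]
tray [0.373 0.304 0.015]
board [0.37  0.18  0.019]
board [0.667 0.185 0.019]
board [ 0.685 -0.191  0.019]
side ring 0.78 [288. 262.] [ 0.44  -0.115  0.025] 158
side ring 0.62 [295. 344.] [ 0.345 -0.294  0.025] 342
side ring 0.58 [238. 212.] [0.429 0.082 0.025] 190
side ring 0.55 [254. 326.] [ 0.303 -0.225  0.025] 319
side ring 0.54 [312. 200.] [0.6   0.04  0.025] 164
side spindle_tip 0.69 [310. 241.] [ 0.521 -0.074  0.019]
side thumb_knob 0.65 [264. 194.] [0.52  0.125 0.019]
side cap 0.63 [339. 268.] [ 0.524 -0.173  0.019]
```

```bash
cat >> h.py <<'E'
yaw=0.042; u=np.array([-np.sin(yaw),np.cos(yaw),0]); ex=np.array([np.cos(yaw),np.sin(yaw),0])
R=np.c_[u,ex,[0,0,-1]]
def edge_y(x): return 0.188+0.042*(x-0.376)
def sweep(x,y,zp=None,over=0.028,back=0.045):
    s=np.array([x,y,0])-back*u
    ctrl.move_to(s+[0,0,0.10],R)
    if zp is None:
        ctrl.servo_line(s+[0,0,0.055],max_speed=0.1)
        hit=ctrl.servo_line(s+[0,0,0.018],max_speed=0.03,guard=4)
        zp=readout.read_tcp_pos()[2]+0.0025; print("touch",hit,zp)
    ctrl.servo_line(s+[0,0,zp],max_speed=0.1)
    L=edge_y(x)+over-s[1]
    ctrl.servo_line(s+[0,0,zp]+L*u,max_speed=0.07)
    print("end",np.round(readout.read_tcp_pos(),4),np.round(readout.read_contact_force(),1))
    ctrl.servo_line(s+[0,0,0.10]+L*u,max_speed=0.15)
    return zp
E
python3 - <<'E'
from h import *
ctrl.move_gripper(0.33)
sweep(0.432,0.085)
c=optics.capture("side");cv2.imwrite("pics/side1.png",c["color"][:,:,::-1]); print(readout.read_time_s())
E
```

```text
touch True 0.029192174877713854
end [0.4264 0.218  0.0292] [0.4 0.8 0.5]
7.6167
```

View pics/side1.png

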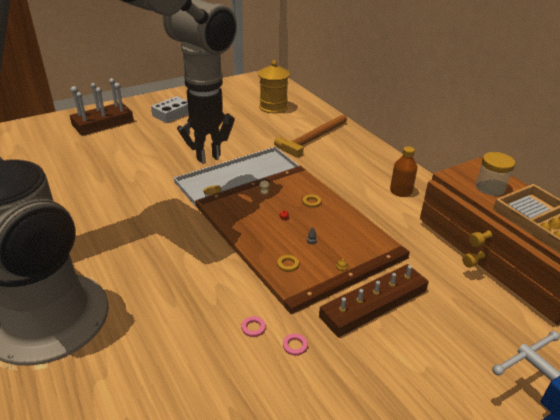

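The ring shows in the tray at (212,189), partly hidden. I'll sweep the right ring next, then check how both lie.

Run:
```python
from h import *
sweep(0.603,0.043,0.0292)
ctrl.move_to([0.43,-0.157,0.13],R)
c=optics.capture("scene")
for d in models.silhouettes("scene","ring1"):
    v,uu=np.nonzero(d["region"]); z=np.array([world(c,p) for p in zip(uu,v)])
    print(round(d["conf"],2),np.round(d["xy"]),np.round(np.median(z,0),3),np.round(np.percentile(z,[5,95],axis=0),3))
cv2.imwrite("pics/s2.png",cv2.resize(c["color"][180:,180:460,::-1],None,fx=2.4,fy=2.4)); print(readout.read_time_s())
```

```text
end [0.5953 0.2252 0.0292] [0.8 0.3 0.5]
0.64 [247. 156.] [ 0.446 -0.111  0.025] [[ 0.427 -0.131  0.019]
 [ 0.465 -0.092  0.027]]
0.62 [287. 338.] [0.598 0.217 0.014] [[0.579 0.199 0.002]
 [0.616 0.235 0.021]]
0.56 [370. 267.] [0.429 0.213 0.015] [[0.412 0.194 0.01 ]
 [0.448 0.228 0.021]]
0.55 [261. 111.] [ 0.318 -0.209  0.006] [[ 0.299 -0.228 -0.002]
 [ 0.335 -0.188  0.008]]
0.47 [225. 107.] [ 0.367 -0.272  0.006] [[ 0.35  -0.298 -0.002]
 [ 0.447 -0.144  0.176]]
15.2333
```

View pics/s2.png

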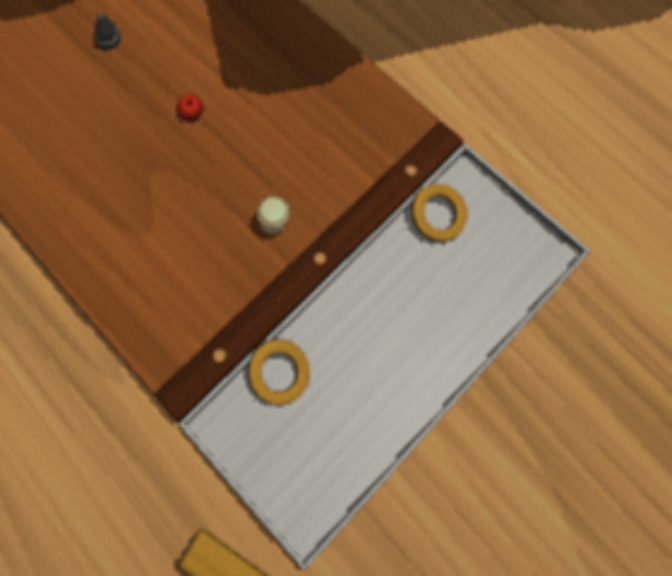

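Both rings are in the tray but lean on its near wall: scene (287,338) and (370,267), with tops at about z 0.021. I'll nudge them off the rim with lower fingertips, then drag the left one farther in to clear its lane.

```bash
cat >> h.py <<'E'
def nudge(x,dy=0.045):
    s=np.array([x,edge_y(x)-0.024,0]); ctrl.move_to(s+[0,0,0.06],R)
    ctrl.servo_line(s+[0,0,0.0275],max_speed=0.1)
    ctrl.servo_line(s+[0,0,0.0275]+dy*u,max_speed=0.05)
    print("nudge",np.round(readout.read_tcp_pos(),4),np.round(readout.read_contact_force(),1))
    ctrl.servo_line(s+[0,0,0.06]+dy*u,max_speed=0.15)
def look(name):
    c=optics.capture("scene")
    cv2.imwrite(f"pics/{name}.png",cv2.resize(c["color"][180:,180:460,::-1],None,fx=2.4,fy=2.4))
    for d in models.silhouettes("scene","ring1"):
        v,uu=np.nonzero(d["region"]); z=np.array([world(c,p) for p in zip(uu,v)])
        print(round(d["conf"],2),np.round(np.median(z,0),3),np.round(np.percentile(z,[5,95],axis=0),3).tolist())
    print(readout.read_time_s())
E
python3 - <<'E'
from h import *
nudge(0.598); nudge(0.429)
ctrl.move_to([0.43,-0.05,0.13],R)
look("s3")
E
```

```text
nudge [0.5961 0.218  0.0275] [ 0.5 -0.4  0.8]
nudge [0.4271 0.211  0.0275] [-0.2  0.3  0.2]
0.73 [ 0.446 -0.11   0.025] [[0.427, -0.129, 0.018], [0.465, -0.092, 0.027]]
0.69 [ 0.358 -0.278  0.006] [[0.341, -0.298, -0.001], [0.378, -0.259, 0.009]]
0.68 [0.432 0.215 0.01 ] [[0.413, 0.197, 0.007], [0.449, 0.233, 0.012]]
0.61 [0.599 0.222 0.01 ] [[0.58, 0.204, 0.007], [0.616, 0.24, 0.011]]
22.3083
```

View pics/s3.png

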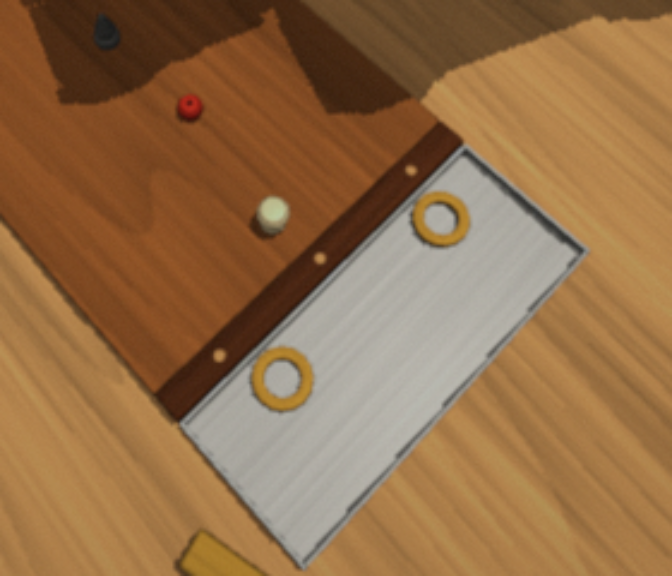

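Both lie flat in the tray now (tops at about z 0.010). I'll drag the left one deeper, then sweep the last ring.

Run:
```python
from h import *
ctrl.move_gripper(0.0)
s=np.array([0.432,0.216,0])
ctrl.move_to(s+[0,0,0.05],R)
hit=ctrl.servo_line(s+[0,0,0.012],max_speed=0.04,guard=6)
z=readout.read_tcp_pos()[2]; print(hit,z,readout.read_contact_force())
ctrl.servo_line(s+[0,0,z-0.0003]+0.055*u,max_speed=0.06); print(readout.read_contact_force())
ctrl.servo_line(s+[0,0,0.06]+0.055*u)
ctrl.move_to([0.43,-0.05,0.13],R)
look("s4")
```

```text
True 0.016962207272202632 [-1.46939311 -0.40313959  9.61455531]
[ -0.88289705 -10.08599049  17.89363171]
0.84 [0.598 0.219 0.009] [[0.578, 0.202, 0.001], [0.617, 0.239, 0.011]]
0.5 [ 0.446 -0.11   0.025] [[0.427, -0.129, 0.018], [0.465, -0.092, 0.027]]
0.43 [ 0.359 -0.278  0.006] [[0.342, -0.297, -0.0], [0.378, -0.259, 0.008]]
27.3917
```

View pics/s4.png

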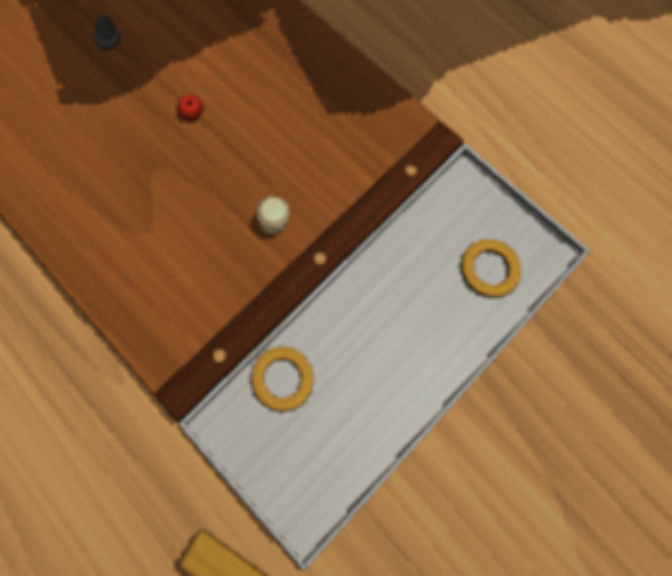

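The drag worked: the left ring is now deep in the tray, at crop (490,268). Last ring next.

Run:
```python
from h import *
ctrl.move_gripper(0.33)
sweep(0.445,-0.111,0.0280)
nudge(0.431)
ctrl.move_to([0.43,-0.05,0.15],R)
look("s5")
c=optics.capture("side");cv2.imwrite("pics/side5.png",c["color"][:,:,::-1])
```

```text
end [0.4311 0.2185 0.028 ] [ 0.2 -0.   0.4]
nudge [0.4291 0.2111 0.0275] [-0.1 -0.2 -0.8]
0.73 [0.433 0.212 0.009] [[0.415, 0.195, 0.001], [0.452, 0.232, 0.011]]
0.72 [ 0.36  -0.28   0.006] [[0.341, -0.298, -0.001], [0.378, -0.259, 0.009]]
0.68 [0.429 0.265 0.009] [[0.412, 0.247, 0.005], [0.448, 0.282, 0.012]]
38.7417
```

View pics/s5.png

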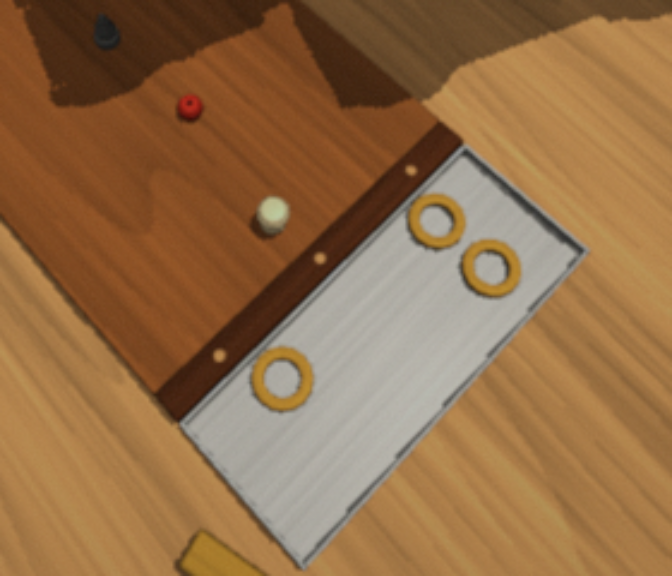

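View pics/side5.png

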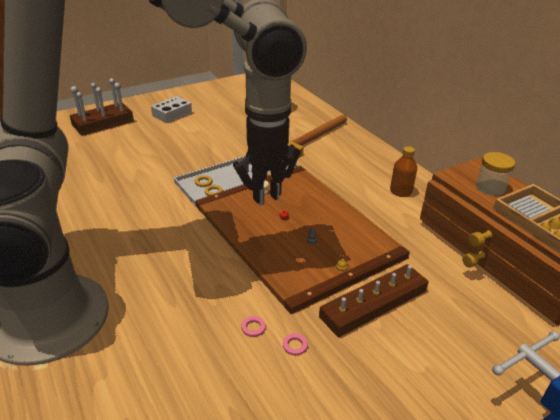

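All three rings lie flat in the tray: crop (436,221), (490,268) and (282,379). The tip, bead, knob and cap stand where they were, so I'm handing the job in.

```bash
python3 -c "
from h import *
print(ctrl.job_done())"
```

```text
the job is handed in; nothing more can be done
None
```

All three brass rings were swept off the board and lie flat in the catch tray, the four other parts still stand where they were, and the job was handed in at about 39 s.

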